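Nest the pin cups in their carrier and lock them in with the retaining bar

TASK

Take the retaining bar off the cup carrier and lay it flat on the black rubber mat, then nest all the empty aluminium cups upright in two stacks on the carrier: the wide ones on the wide place, the narrow ones on the narrow place. When every cup is fully nested, lay the bar back across the two posts, flat down in both cradles, and do not knock over the oil bottle or the spray can.

Things in the scene. Friction and masses are not known exactly. Their poses are not given: they have to be found in the camera images.
- carrier: fixed cup carrier: plywood board 110 (x) by 320 (y) by 14 mm, origin at its underside centre; two 44 mm square aluminium posts at y = +-125 mm. Each post top is a cradle: floor 135 mm above the counter, 32 mm wide between two cheeks along y (12 mm high, 6 mm thick), closed on its outer side by an end stop (inner face at y = +-140 mm), open towards the other post
- seat_wide (a point): place for the wide cups on the carrier: point on the board's top (14 mm above the counter) at carrier y = +48 mm, x = 0; marked by a black disc 39 mm across between four 5 mm high steel pins that leave 43 mm between them
- seat_narrow (a point): place for the narrow cups: point on the board's top (14 mm above the counter) at carrier y = -48 mm, x = 0; a black disc 29 mm across between four 5 mm high pins that leave 33 mm between them
- bar_seat (a point): point midway between the two cradle floors, 135 mm above the counter: where the underside centre of the bar comes when it is laid home; axes as the carrier's
- bar: retaining bar: flat steel 268 mm long (its y axis), 24 mm wide, 10 mm thick, with a black grip block standing on its middle, 20 mm wide (x), 50 mm long (y), from 10 to 34 mm above the bar's underside; origin at the centre of its underside; about 0.3 kg. Starts in the cradles of the carrier. Either end may go either way
- mat: black rubber mat fixed to the counter, 100 mm (x) by 330 mm (y), 4 mm thick; origin at the centre of its underside
- wide1: plain aluminium thick-bottomed wide cup, 60 mm across its straight rim band, 60 mm tall; origin at its underside centre, z up through the mouth. Underside 38 mm across, tapering out to 52 mm at 38 mm up, shoulder to full width at 42 mm up, then straight to the rim. Inner floor 24 mm up: nested in one of its size it stands 24 mm higher. About 90 g. May be absent
- wide2: plain aluminium thick-bottomed wide cup, 60 mm across its straight rim band, 60 mm tall; origin at its underside centre, z up through the mouth. Underside 38 mm across, tapering out to 52 mm at 38 mm up, shoulder to full width at 42 mm up, then straight to the rim. Inner floor 24 mm up: nested in one of its size it stands 24 mm higher. About 90 g. May be absent
- wide3: plain aluminium thick-bottomed wide cup, 60 mm across its straight rim band, 60 mm tall; origin at its underside centre, z up through the mouth. Underside 38 mm across, tapering out to 52 mm at 38 mm up, shoulder to full width at 42 mm up, then straight to the rim. Inner floor 24 mm up: nested in one of its size it stands 24 mm higher. About 90 g. May be absent
- narrow1: plain aluminium thick-bottomed narrow cup, 46 mm across its straight rim band, 56 mm tall; origin at its underside centre, z up through the mouth. Underside 28 mm across, tapering out to 39 mm at 34 mm up, shoulder to full width at 38 mm up, then straight to the rim. Inner floor 24 mm up: nested in one of its size it stands 24 mm higher. About 60 g. May be absent
- narrow2: plain aluminium thick-bottomed narrow cup, 46 mm across its straight rim band, 56 mm tall; origin at its underside centre, z up through the mouth. Underside 28 mm across, tapering out to 39 mm at 34 mm up, shoulder to full width at 38 mm up, then straight to the rim. Inner floor 24 mm up: nested in one of its size it stands 24 mm higher. About 60 g. May be absent
- narrow3: plain aluminium thick-bottomed narrow cup, 46 mm across its straight rim band, 56 mm tall; origin at its underside centre, z up through the mouth. Underside 28 mm across, tapering out to 39 mm at 34 mm up, shoulder to full width at 38 mm up, then straight to the rim. Inner floor 24 mm up: nested in one of its size it stands 24 mm higher. About 60 g. May be absent
- oil_bottle: upright white oil bottle, 40 mm across, 110 mm tall, beyond the carrier; origin at the centre of its underside; leave standing
- spray_can: upright green spray can, 54 mm across, 160 mm tall, at the robot's left; origin at the centre of its underside; leave standing
There are look-alikes about, which are no part of the job. What is shaped like the wide2 but orange or yellow is not meant.

How it is judged (in metres and radians):
On the way, in this order (a step that is already met when the one before it is completed fails the run):
1. the bar is taken off and lies flat on the rubber mat, let go (x of bar in the frame of mat between -0.05 and 0.05 m and y of bar in the frame of mat between -0.165 and 0.165 m and height (world z) of bar below 0.012 m and angle between bar's own z axis and vertical below 0.1 rad and contact force between bar and the fingers below 0.1 N), for 0.2 s.
2. every cup that is present stands nested in the stack of its size (horizontal distance between each of wide1, wide2, wide3 and seat_wide below 0.008 m and angle between each of wide1, wide2, wide3, narrow1, narrow2, narrow3's own z axis and vertical below 0.1 rad and (z of wide1 in the frame of seat_wide between -0.004 and 0.004 m or z of wide1 in the frame of seat_wide between 0.02 and 0.028 m or z of wide1 in the frame of seat_wide between 0.044 and 0.052 m) and (z of wide2 in the frame of seat_wide between -0.004 and 0.004 m or z of wide2 in the frame of seat_wide between 0.02 and 0.028 m or z of wide2 in the frame of seat_wide between 0.044 and 0.052 m) and (z of wide3 in the frame of seat_wide between -0.004 and 0.004 m or z of wide3 in the frame of seat_wide between 0.02 and 0.028 m or z of wide3 in the frame of seat_wide between 0.044 and 0.052 m) and horizontal distance between each of narrow1, narrow2, narrow3 and seat_narrow below 0.008 m and (z of narrow1 in the frame of seat_narrow between -0.004 and 0.004 m or z of narrow1 in the frame of seat_narrow between 0.02 and 0.028 m or z of narrow1 in the frame of seat_narrow between 0.044 and 0.052 m) and (z of narrow2 in the frame of seat_narrow between -0.004 and 0.004 m or z of narrow2 in the frame of seat_narrow between 0.02 and 0.028 m or z of narrow2 in the frame of seat_narrow between 0.044 and 0.052 m) and (z of narrow3 in the frame of seat_narrow between -0.004 and 0.004 m or z of narrow3 in the frame of seat_narrow between 0.02 and 0.028 m or z of narrow3 in the frame of seat_narrow between 0.044 and 0.052 m)), for 0.2 s.
3. the bar lies back across both posts, home in the cradles (z of bar in the frame of bar_seat between -0.004 and 0.004 m and x of bar in the frame of bar_seat between -0.007 and 0.007 m and y of bar in the frame of bar_seat between -0.012 and 0.012 m and angle between the y axis of bar and the y axis of carrier, either way round below 0.08 rad and angle between bar's own z axis and vertical below 0.06 rad), for 0.2 s.
At the end, for the whole second after the job is handed in: each cup present upright (0.1 rad), within 8 mm of its size's place, 0, 24 or 48 mm (+-4) above the board; bar home in both cradles: within 4 mm in height, 7 mm sideways, 12 mm lengthways, level (0.06 rad), in line with the posts (0.08 rad); all at rest (all of step 2 and all of step 3 and linear speed of each of wide1, wide2, wide3, narrow1, narrow2, narrow3, bar below 0.02 m/s); the robot touches nothing.
It fails at once if the oil bottle or the spray can is knocked over (angle between any of oil_bottle, spray_can's own z axis and vertical above 0.7 rad).
Of wide1, narrow1, wide2, narrow2, wide3, narrow3 only 4 to 6 are there at a start; the rules pass over those that are not, and their reading is None.
At some moment in a run one of bar may be knocked a few centimetres aside while the robot is not near it.
It also fails if it takes over 210 s, if anything falls off the work surface, if the arm or the gripper's body presses on something with over 40 N, if the wrist force passes 120 N, or if a joint passes its speed limit or range.

ROBOT

A 6-joint arm with a two-finger parallel gripper is mounted at the origin on the work surface. World frame = base frame: x ahead of the robot, y to its left, z up, the work surface at z = 0. Lengths are in mm, angles in rad, forces in N, time in s.
With the tool pointing down it reaches from about 250 to 725 mm from the base axis. Payload 9.7 kg.
Tool frame: the origin (TCP) lies at the very end of the fingers, on their centre line; the grasp point (between the pads) lies 19 mm behind it; z points along the fingers, y is the direction in which the jaws open and shut (so a half turn about z gives the same grasp; the last joint's range is limited). The gripper opens to 85 mm and grips with 20 to 120 N. Pads are 22 mm wide; open, the fingers measure 114 mm over their backs; the gripper's body (76 mm by 85 mm) begins 54 mm behind the grasp point. The pads swing forward as they close: fully open they stand 13 mm farther back than shut.
Start: joints at [-1.307, 0.087, 0.176, 1.66, 0, 1.571], TCP at [143.41, -530.971, 210.384] pointing down, gripper open.
Joint ranges: [-3.13, 3.13], [-0.85, 1.81], [-1.15, 1.24], [-2.2, 2.28], [-1.44, 1.52], [-3.14, 3.14]. Speed limits (rad/s): [2.22, 2.22, 2.57, 3.14, 3.14, 3.14].

INTERFACE

Orientations are given as a unit quaternion [w, x, y, z].
In Python, from station import move_to, movel, move_j, set_gripper, sleep, inverse_kinematics, read_state, camera, IKError, hand_in gives the robot as it stands. Calls block until the motion is done:
- move_to(position, orientation): joint-space move of the TCP to a pose.
- movel(position, feed=150, orientation=None, threshold=None): straight line of the TCP; orientation=None keeps the orientation; feed is the mean speed in mm/s. With threshold (N) it stops when the force on the tool has changed by that much, and returns True; else False.
- move_j(angles): joint-space move.
- set_gripper(opening): finger opening in mm; the grip force is fixed at half the most; returns when the fingers have stopped.
- sleep(seconds).
- inverse_kinematics(position, orientation): joint angles nearest the present ones, or None.
- read_state(): the state.
- camera(name): name is "scene" or "top"; returns a dict with "img" (400x640x3 uint8, blue, green, red), "vfov" (degrees; the focal length in pixels is half the picture's height over the tangent of half this angle, whatever the lens; pixels are square), "cx", "cy" (the principal point, pixels), "distortion" ([k1, k2, p1, p2, k3] as OpenCV has them; the pictures are not rectified), "position" and "orientation" of the camera in the world. Camera axes: x right, y up, looking along -z (the intrinsics and any distortion apply to the point x, -y, -z); pixel columns grow to the right and rows downward; lengths in mm; the calibration is good to about 2 mm. A picture is of the moment at which its call begins. There is no depth.
A pose or a line that the arm cannot do raises IKError and nothing moves.
- hand_in(): hands the job in, once; it reports no verdict.
The state is a dict: "t": time; "joint_positions": joint angles; "qvel": joint speeds; "tau": joint torques, N m; "tcp_pos": TCP position; "ee_rot": TCP orientation; "wrist_force": force on the tool from outside, world axes, zero at the start; "torque": the same for the moment, N m; "finger_gap": finger opening in mm.
Only numpy, scipy, OpenCV 4.12 (cv2) and the standard library are available. Lean on these libraries where they do the work, as an engineer would, in place of code of your own. Each camera call takes 0.05 s, during which the arm holds its last target.

## Working session

There is one attempt and no reset: what is moved stays moved. The work goes in short steps, each a Python script; the robot and the scene stay as the last script left them, time stands still between calls to the robot, and variables do not carry over. Pictures are saved under pics/ and viewed, and the job is handed in when it is done.

```bash
ls; mkdir -p pics
python3 - <<'E'
from station import *
import cv2
for n in("scene","top"):
    c=camera(n); cv2.imwrite(f"pics/a_{n}.png",c["img"]); print({k:v for k,v in c.items() if k!="img"})
s=read_state(); print(s)
E
```

```text
pics
{'vfov': 49.83367817487643, 'cx': 320.58369366453434, 'cy': 199.36581609221068, 'distortion': array([0.01797368, 0.        , 0.        , 0.        , 0.        ]), 'position': array([1390.72212418, -159.46790805,  927.08610276]), 'orientation': array([0.70187679, 0.30498585, 0.26499514, 0.58662609])}
{'vfov': 46.296063484278086, 'cx': 322.32316642632975, 'cy': 194.3944738212914, 'distortion': array([-0.09306994,  0.        ,  0.        ,  0.        ,  0.        ]), 'position': array([ 372.53746011,  -14.46761597, 1488.70711194]), 'orientation': array([ 0.7090226 ,  0.04192063, -0.04147035, -0.70271604])}
{'t': 0.1, 'joint_positions': array([-1.30699388e+00,  8.73888882e-02,  1.75219765e-01,  1.65980174e+00,
        1.45189973e-05,  1.57082015e+00]), 'qvel': array([ 0.0015317 , -0.00180378,  0.00455583,  0.00117152, -0.00227293,
       -0.00022979]), 'tau': array([ 9.94629918e-04, -5.21562445e+01,  4.65652728e+01,  1.59850088e-02,
        1.18945101e-05,  1.23980851e-05]), 'tcp_pos': array([ 143.35869297, -530.749966  ,  209.76616056]), 'ee_rot': array([-5.83122772e-04,  9.91315034e-01,  1.31507256e-01, -7.00477332e-05]), 'wrist_force': array([ 0.39507355, -0.17824907, -0.11273291]), 'torque': array([-0.04444193, -0.06444748,  0.00596005]), 'finger_gap': 85.42507700596676}
```

View pics/a_scene.png

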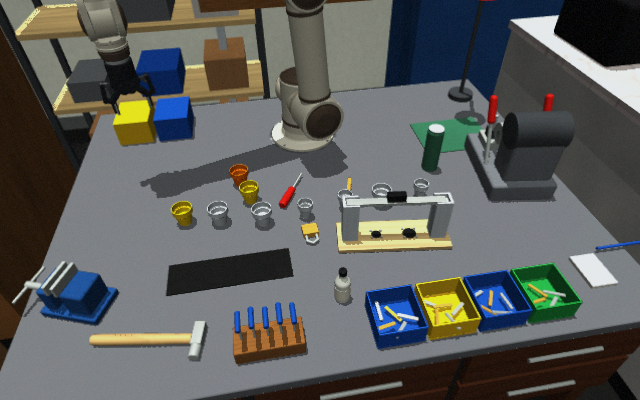

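View pics/a_top.png

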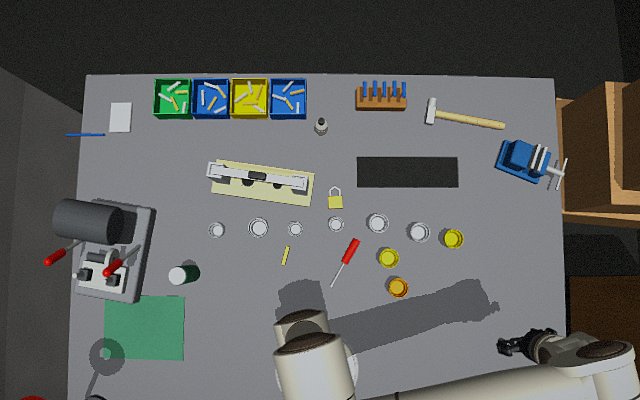

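```bash
cat > h.py <<'E'
from station import *
import cv2, numpy as np
from scipy.spatial.transform import Rotation as R
def K(c):
    f=200/np.tan(np.radians(c["vfov"])/2)
    return np.array([[f,0,c["cx"]],[0,f,c["cy"]],[0,0,1.]])
def rot(c):
    w,x,y,z=c["orientation"]; return R.from_quat([x,y,z,w]).as_matrix()
def ray(c,uv):
    p=cv2.undistortPoints(np.array(uv,float).reshape(-1,1,2),K(c),c["distortion"]).reshape(-1,2)
    d=np.c_[p[:,0],-p[:,1],-np.ones(len(p))]@rot(c).T
    return c["position"],d
def onz(c,uv,z):
    o,d=ray(c,uv); return o+d*((z-o[2])/d[:,2])[:,None]
def proj(c,P):
    q=(np.array(P,float).reshape(-1,3)-c["position"])@rot(c)
    q=q*[1,-1,-1]
    return cv2.projectPoints(q,np.zeros(3),np.zeros(3),K(c),c["distortion"])[0].reshape(-1,2)
def crop(img,x0,y0,x1,y1,s,fn):
    cv2.imwrite("pics/"+fn,cv2.resize(img[y0:y1,x0:x1],None,fx=s,fy=s,interpolation=cv2.INTER_CUBIC))
def Q(yaw): # tool down; tool y axis (jaw) at world angle: yaw=0 -> tool x = world x, tool y = -world y
    q=(R.from_euler('z',yaw)*R.from_euler('x',np.pi)).as_quat(); return [q[3],q[0],q[1],q[2]]
E
python3 - <<'E'
from h import *
c=camera("top"); crop(c["img"],195,150,475,310,2.8,"b_top.png")
c=camera("scene"); crop(c["img"],160,150,470,310,2.5,"b_scene.png")
E
```

```text
(no output)
```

View pics/b_top.png

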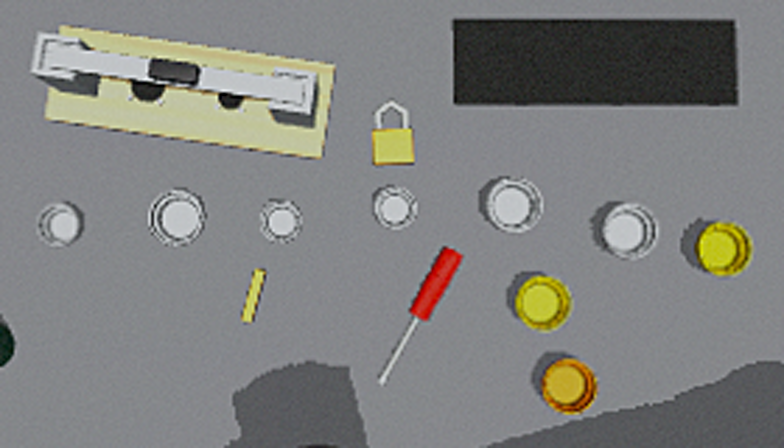

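View pics/b_scene.png

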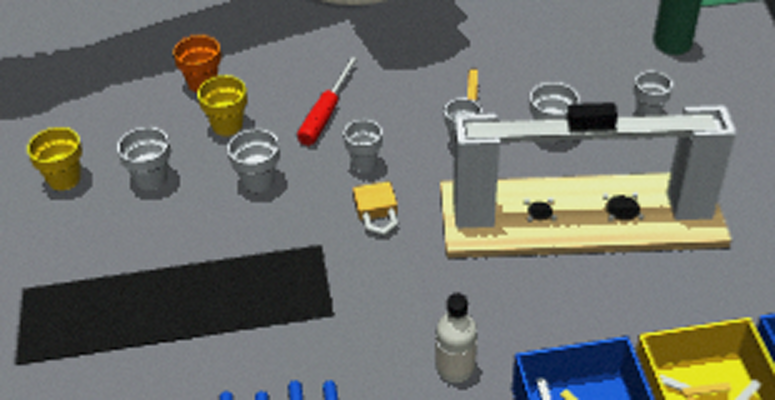

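```bash
cat >> h.py <<'E'
def blobs(m,amin=20):
    n,l,s,ce=cv2.connectedComponentsWithStats(m.astype(np.uint8),connectivity=4)
    return [(ce[i],s[i]) for i in range(1,n) if s[i][4]>=amin]
def black(img,t=60): return img.max(2)<t
E
python3 - <<'E'
from h import *
c=camera("top"); img=c["img"]
hsv=cv2.cvtColor(img,cv2.COLOR_BGR2HSV)
# board
m=((hsv[...,0]>15)&(hsv[...,0]<40)&(hsv[...,1]>40)&(hsv[...,2]>120)).astype(np.uint8); m[:150]=0;m[215:]=0;m[:,:190]=0;m[:,325:]=0
ys,xs=np.nonzero(m); r=cv2.minAreaRect(np.c_[xs,ys].astype(np.float32)); b=cv2.boxPoints(r)
P=onz(c,b,14); print("board corners",P.round(1).tolist(),P.mean(0).round(1))
# fit
for k in range(4): 
    e=P[(k+1)%4]-P[k]; print(np.linalg.norm(e[:2]).round(1),np.degrees(np.arctan2(e[1],e[0])).round(2))
for ce,s in blobs(black(img[150:300,190:480]),15):
    uv=ce+[190,150]; print("black",uv.round(1),s[2:],[onz(c,[uv],z)[0][:2].round(1).tolist() for z in (4,14,169)])
m=black(img); m=m.astype(np.uint8); m[:150]=0;m[195:]=0;m[:,:345]=0;m[:,470:]=0
ys,xs=np.nonzero(m); P=onz(c,cv2.boxPoints(cv2.minAreaRect(np.c_[xs,ys].astype(np.float32))),4); print("mat",P.round(1)[:,:2].tolist(),P.mean(0))
crop(img,195,150,325,215,6,"c1.png")
s=camera("scene")
for ce,st in blobs(black(s["img"][150:260,320:470]),15):
    uv=ce+[320,150]; print("scene black",uv.round(1),st[2:],[onz(s,[uv],z)[0][:2].round(1).tolist() for z in (14,160)])
E
```

```text
board corners [[551.3, 345.2, 14.0], [661.4, 333.7, 14.0], [617.7, 13.8, 14.0], [508.9, 27.9, 14.0]] [584.8 180.1  14. ]
110.7 -5.94
322.9 -97.78
109.6 172.6
320.1 82.39
black [406.8 171.6] [ 101   31 3020] [[625.1, -284.6], [623.4, -282.8], [597.0, -254.6]]
black [246.9 181.6] [13  8 65] [[587.6, 230.0], [586.2, 228.4], [563.7, 202.8]]
black [276.6 185.1] [ 9  5 35] [[577.4, 134.1], [576.0, 133.1], [554.6, 117.6]]
black [193.9 272.8] [ 10  17 141] [[295.2, 391.4], [295.7, 388.7], [303.8, 346.3]]
mat [[671.2, -123.7], [675.0, -449.9], [576.5, -447.1], [573.4, -123.6]] [ 624.00581984 -286.07138885    4.        ]
scene black [430.2 159.9] [ 18  22 326] [[271.8, 408.7], [450.7, 317.8]]
scene black [468.2 152.6] [ 4  8 18] [[256.6, 554.5], [437.9, 440.4]]
scene black [396.3 196.5] [ 20  12 201] [[432.7, 236.7], [585.9, 173.4]]
scene black [431.6 217.7] [ 7 28 80] [[543.4, 311.6], [678.9, 236.3]]
scene black [409.  232.8] [13 10 97] [[590.2, 225.7], [718.2, 164.1]]
scene black [375.8 233.9] [ 9  7 52] [[576.9, 130.6], [707.0, 84.2]]
```

View pics/c1.png

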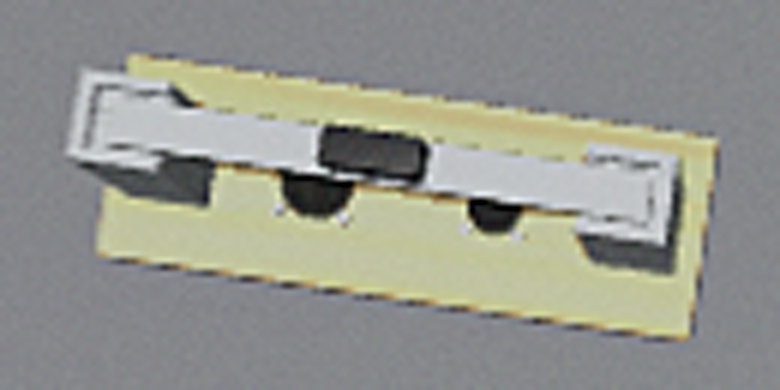

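Run:
```python
from h import *
c=camera("top"); img=c["img"]
m=black(img,95); sub=m[160:195,240:275].astype(np.uint8)
for ce,s in blobs(sub,15):
    uv=ce+[240,160]; print(uv.round(1),s, onz(c,[uv],169)[0].round(1))
for n,p in dict(bar=(586,175,147),mat=(624,-286,40),wide=(591,228,48),nar=(578,132,48)).items():
    for y in (82.4,-97.6,90,-90):
        q=inverse_kinematics(list(p),Q(np.radians(y))); print(n,y,None if q is None else np.round(q,2))
```

```text
[256.6 175.2] [  8  11  19  10 136] [582.5 175.5 169. ]
[247.1 181.7] [ 1 18 13  8 70] [563.7 202.3 169. ]
bar 82.4 [0.29 0.22 0.2  1.55 0.   1.99]
bar -97.6 [ 0.29  0.22  0.2   1.55  0.   -1.15]
bar 90 [0.29 0.22 0.2  1.55 0.   1.86]
bar -90 [ 0.29  0.22  0.2   1.55  0.   -1.28]
mat 82.4 [-0.43  0.41  0.24  1.4   0.    1.27]
mat -97.6 [-0.43  0.41  0.24  1.4   0.   -1.87]
mat 90 [-0.43  0.41  0.24  1.4   0.    1.14]
mat -90 [-0.43  0.41  0.24  1.4   0.   -2.  ]
wide 82.4 [0.37 0.28 0.09 1.38 0.   2.07]
wide -97.6 [ 0.37  0.28  0.09  1.38  0.   -1.07]
wide 90 [0.37 0.28 0.09 1.38 0.   1.94]
wide -90 [ 0.37  0.28  0.09  1.38  0.   -1.2 ]
nar 82.4 [ 0.22  0.19 -0.03  1.36  0.    1.93]
nar -97.6 [ 0.22  0.19 -0.03  1.36  0.   -1.21]
nar 90 [ 0.22  0.19 -0.03  1.36  0.    1.8 ]
nar -90 [ 0.22  0.19 -0.03  1.36  0.   -1.35]
```

```bash
cat >> h.py <<'E'
def st(msg=""):
    s=read_state(); print(msg,"t%.1f"%s["t"],s["tcp_pos"].round(1),"gap%.1f"%s["finger_gap"],"F",s["wrist_force"].round(1))
    return s
YC=np.radians(82.4)
E
python3 - <<'E'
from h import *
set_gripper(60)
move_to([583.5,176,230],Q(YC)); st()
movel([583.5,176,149],feed=120,threshold=8) and print("hit"); st("down")
set_gripper(15); st("grip")
movel([583.5,176,235],feed=120); st("lift")
for n in("scene","top"):
    cv2.imwrite(f"pics/d_{n}.png",camera(n)["img"])
E
```

```text
t3.6 [583.7 175.2 230.1] gap60.0 F [1.1 0.5 0.6]
down t4.5 [583.8 176.  149.9] gap60.2 F [-0.2  1.  -0.4]
grip t5.0 [583.5 176.  149.1] gap15.0 F [-0.  -0.3 -0.3]
lift t5.8 [583.4 176.  234.2] gap15.0 F [-0.3 -0.1 -0.3]
```

View pics/d_scene.png

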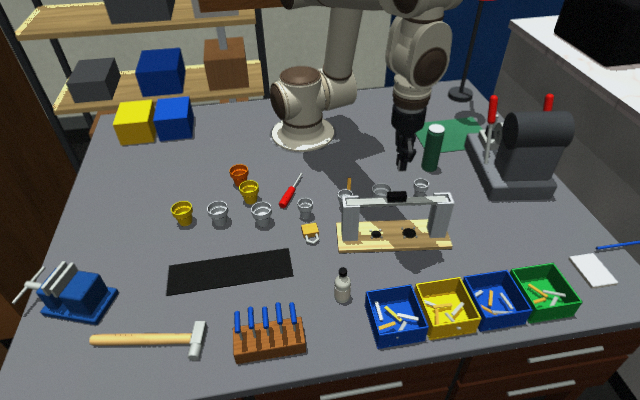

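Run:
```python
from h import *
for n in("scene","top"):
    c=camera(n); print(n,proj(c,[[583,176,234],[583,176,169],[583,176,135],[0,0,0],[143,-531,210]]).round(1).tolist())
st()
```

```text
scene [[400.0, 174.0], [397.3, 193.1], [395.9, 202.6], [302.9, 133.0], [138.3, 119.6]]
top [[253.1, 171.3], [256.5, 175.1], [258.1, 176.9], [316.6, 369.8], [511.3, 335.1]]
 t6.0 [583.2 175.9 234.2] gap14.7 F [ 0.4  0.9 -0.1]
```

View pics/d_top.png

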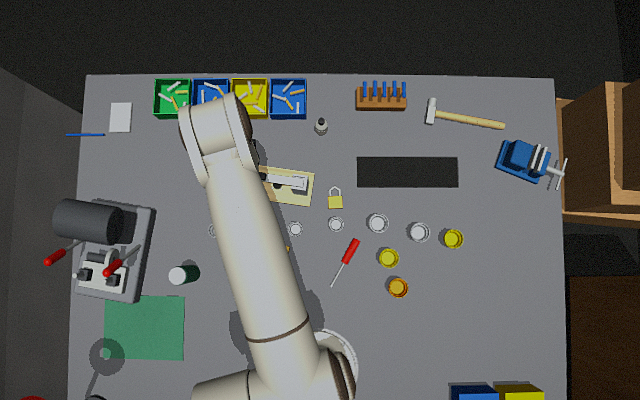

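Run:
```python
from h import *
c=camera("scene"); crop(c["img"],340,90,470,230,5,"e.png")
```

```text
(no output)
```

View pics/e.png

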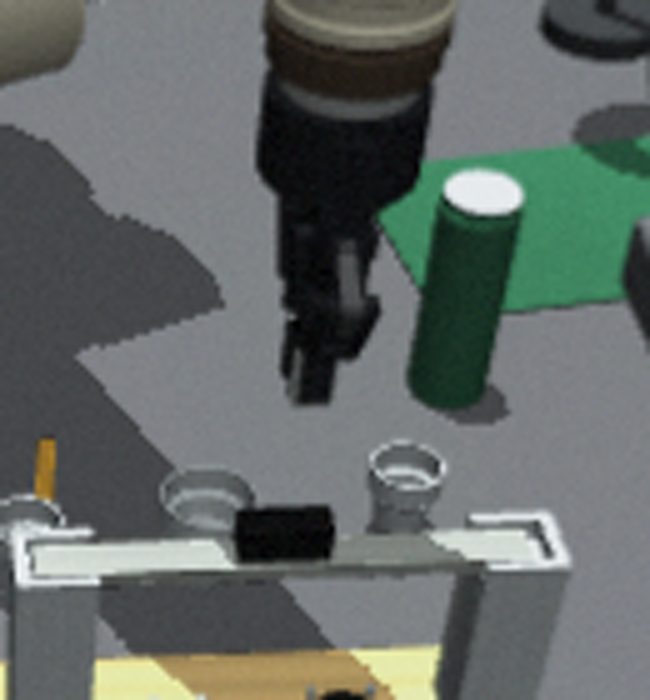

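Run:
```python
from h import *
set_gripper(10)
movel([583.5,176,172],feed=150); st()
print(movel([583.5,176,135],feed=25,threshold=6)); st("touch")
c=camera("scene"); crop(c["img"],340,90,470,230,5,"e2.png")
movel([583.5,176,200],feed=150)
```

```text
t6.9 [583.5 176.  172.8] gap9.9 F [0.4 0.3 0.2]
True
touch t7.8 [583.5 176.  148.5] gap10.0 F [-0.6 -0.3  6.5]
```

View pics/e2.png

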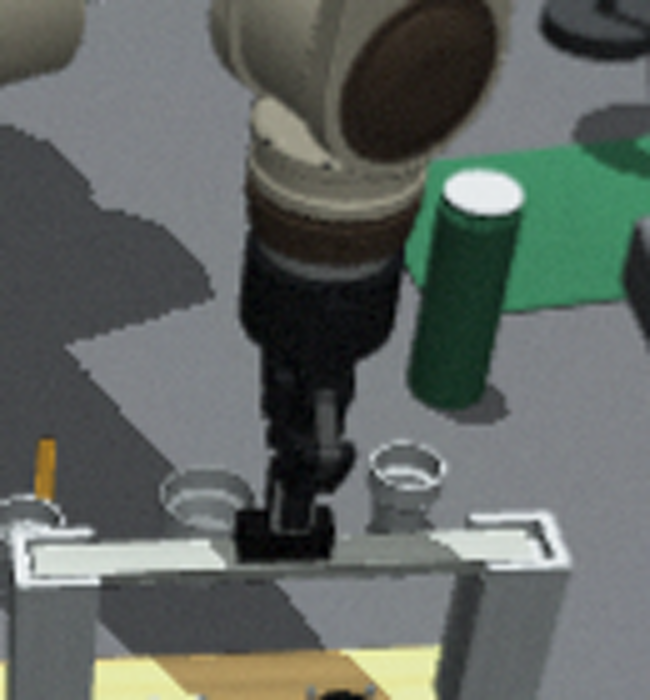

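Run:
```python
from h import *
set_gripper(60)
print(movel([583.5,174,131],feed=120,threshold=8)); st("down")
s0=camera("scene")["img"]
set_gripper(12); st("grip")
movel([583.5,174,136],feed=30);st("l5")
movel([583.5,174,225],feed=100); st("lift")
c=camera("scene"); crop(c["img"],320,80,480,250,4,"f.png")
```

```text
False
down t9.6 [583.8 174.1 131.9] gap59.8 F [ 0.3 -0.1  0.1]
grip t10.1 [583.7 174.1 131.7] gap18.4 F [-0.6 -0.3  4. ]
l5 t10.5 [583.4 174.  135.6] gap18.5 F [ 1.3 -0.3 -3.6]
lift t11.5 [583.3 173.9 224.2] gap18.4 F [ 0.8  0.2 -4.6]
```

View pics/f.png

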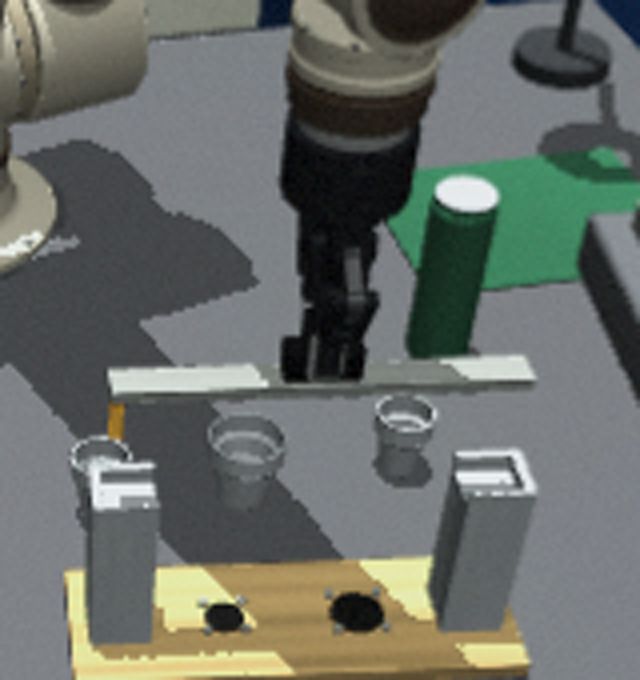

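Run:
```python
from h import *
movel([590,0,235],feed=250)
move_to([624,-286,200],Q(np.pi/2))
movel([624,-286,15],feed=150); st()
print(movel([624,-286,-6],feed=20,threshold=6)); st("touch")
set_gripper(45); st("open")
movel([624,-286,150],feed=200)
move_to([400,-286,300],Q(np.pi/2)); st()
for n in("scene","top"):
    cv2.imwrite(f"pics/g_{n}.png",camera(n)["img"])
```

```text
t14.9 [ 624.6 -286.2   16.3] gap18.6 F [-0.3  0.2 -3.3]
True
touch t15.6 [ 623.9 -285.9    0.7] gap18.4 F [-1.5  0.2  5. ]
open t16.0 [ 623.  -285.6   -0.9] gap45.0 F [ 0.   0.7 -0.4]
 t17.9 [ 400.6 -286.1  298.7] gap45.3 F [ 0.2  0.5 -1. ]
```

View pics/g_top.png

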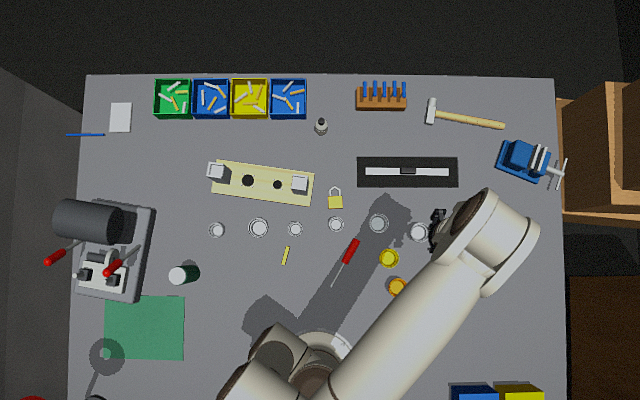

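View pics/g_scene.png

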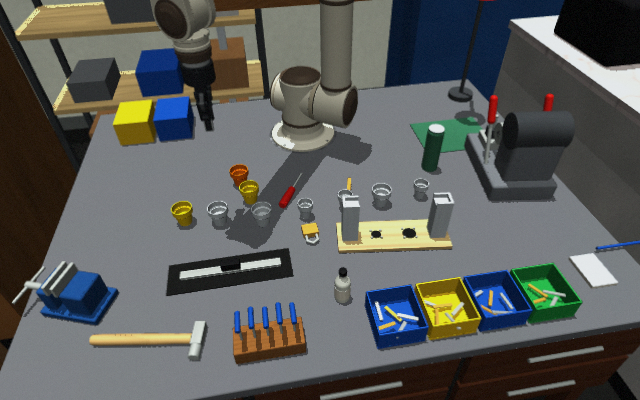

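```bash
cat >> h.py <<'E'
def blobs_in(c,mask,box,amin=20):
    x0,y0,x1,y1=box
    return [(ce+[x0,y0],s) for ce,s in blobs(mask[y0:y1,x0:x1],amin)]
def seats(c):
    return [(u,s,onz(c,[u],14)[0]) for u,s in blobs_in(c,black(c["img"],80),(230,165,300,200) if c["img"].mean()>=0 else 0,15)]
E
python3 - <<'E'
from h import *
move_j([-1.307,0.087,0.176,1.66,0,1.571]); st()
c=camera("top"); s=camera("scene"); cv2.imwrite("pics/h_top.png",c["img"]); cv2.imwrite("pics/h_scene.png",s["img"])
print("top seats")
for u,q in blobs_in(c,black(c["img"],80),(235,170,297,197),12): print(u.round(1),q[2:],onz(c,[u],14)[0].round(1))
print("scene seats")
for u,q in blobs_in(s,black(s["img"],70),(355,222,425,245),12): print(u.round(1),q[2:],onz(s,[u],14)[0].round(1))
# bar: bright on mat
m=(c["img"].min(2)>110); 
mm=np.zeros_like(m); mm[160:184,360:456]=m[160:184,360:456]; ys,xs=np.nonzero(mm)
r=cv2.minAreaRect(np.c_[xs,ys].astype(np.float32)); P=onz(c,cv2.boxPoints(r),14); print("bar",P[:,:2].round(1).tolist(),P.mean(0).round(1))
crop(c["img"],200,150,440,250,3.3,"h1.png")
# cups bright interior
g=cv2.cvtColor(c["img"],cv2.COLOR_BGR2GRAY)
sat=c["img"].max(2).astype(int)-c["img"].min(2)
for u,q in blobs_in(c,(g>150)&(sat<40),(195,205,440,250),20): print("cup",u.round(1),q[2:],onz(c,[u],24)[0].round(1))
E
```

```text
t19.4 [ 144.3 -530.7  210.7] gap45.1 F [ 0.1 -0.   0.5]
top seats
[247.4 180. ] [ 12  11 106] [591.5 227.   14. ]
[276.9 184.2] [ 9  9 55] [578.7 132.3  14. ]
scene seats
[408.9 232.6] [13 10 92] [589.5 225.7  14. ]
[375.8 233.7] [ 9  7 49] [576.2 130.7  14. ]
bar [[614.0, -148.2], [637.6, -148.6], [636.5, -416.8], [612.8, -415.9]] [ 625.2 -282.4   14. ]
cup [376.7 223.4] [ 18  19 192] [ 456.1 -183.9   24. ]
cup [335.  223.4] [ 12  13 100] [455.1 -53.2  24. ]
cup [259.3 227.7] [ 14  13 143] [439.3 183.9  24. ]
cup [295.6 228. ] [10 12 90] [439.7  70.   24. ]
cup [418.  231.5] [ 17  20 188] [ 431.8 -314.    24. ]
cup [217.1 228.9] [ 12  13 100] [434.  316.8  24. ]
```

View pics/h1.png

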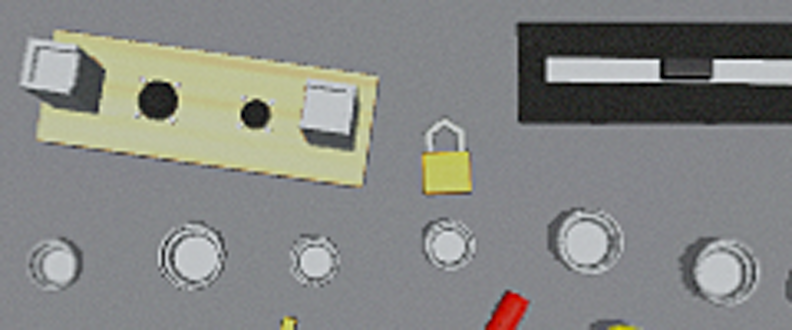

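```bash
cat >> h.py <<'E'
def cup(c,u,wide,z0=0):
    """rim centre: bright pixels around u -> enclosing circle -> ray to rim plane"""
    h=60 if wide else 56; z=z0+h
    W=15 if wide else 12
    x0,y0=int(round(u[0]))-W,int(round(u[1]))-W
    g=cv2.cvtColor(c["img"],cv2.COLOR_BGR2GRAY)[y0:y0+2*W+1,x0:x0+2*W+1]
    k=4; G=cv2.GaussianBlur(cv2.resize(g,None,fx=k,fy=k,interpolation=cv2.INTER_CUBIC),(0,0),2)
    bg=np.median(cv2.cvtColor(c["img"],cv2.COLOR_BGR2GRAY)[200:250,200:440])
    m=G>bg+14
    ys,xs=np.nonzero(m)
    (a,b),r=cv2.minEnclosingCircle(np.c_[xs,ys].astype(np.float32))
    uv=np.array([x0+(a+.5)/k-.5,y0+(b+.5)/k-.5])
    return uv,r/k,onz(c,[uv],z)[0],m
E
python3 - <<'E'
from h import *
c=camera("top"); img=c["img"].copy()
vis=cv2.resize(img,None,fx=4,fy=4,interpolation=cv2.INTER_CUBIC)
for u,w in [((377,223),1),((418,231),1),((259,228),1),((336,223),0),((295,228),0),((217,229),0)]:
    uv,r,P,m=cup(c,u,w); print(u,w,uv.round(1),round(r,2),P.round(1))
    cv2.circle(vis,tuple(((uv+.5)*4-.5).round().astype(int).tolist()),int(r*4),(0,0,255),1)
cv2.imwrite("pics/i.png",np.vstack([vis[820:1000,820:1320],vis[820:1000,1260:1760]]))
E
```

```text
(377, 223) 1 [378.8 222.8] 10.1 [ 456.  -186.3   60. ]
(418, 231) 1 [420.2 232.2] 10.26 [ 428.2 -313.5   60. ]
(259, 228) 1 [257.  227.4] 10.21 [438.5 185.8  60. ]
(336, 223) 0 [336.2 223.9] 7.79 [451.6 -56.1  56. ]
(295, 228) 0 [294.5 228.5] 7.89 [436.5  71.4  56. ]
(217, 229) 0 [214.9 229.8] 7.78 [429.9 316.5  56. ]
```

View pics/i.png

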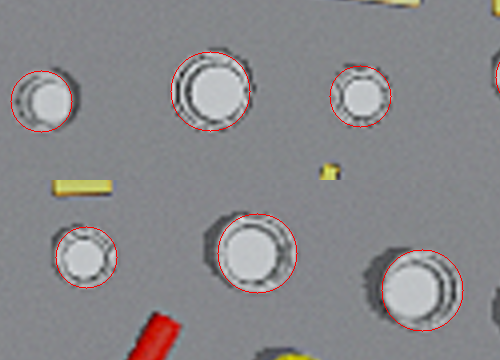

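```bash
cat >> h.py <<'E'
SW=np.array([590.5,226.6]); SN=np.array([577.7,131.6])
JX=np.array([np.cos(np.radians(-7.6)),np.sin(np.radians(-7.6))]); LY=np.array([-JX[1],JX[0]])
def pick(P,wide,lat=-6,j=1.0,tz=None):
    """TCP goes to P + lat along LY - j along JX"""
    P=np.array(P[:2]); p=P+lat*LY-j*JX
    tz=(15 if wide else 14) if tz is None else tz
    set_gripper(80 if wide else 66)
    move_to([*p,150],Q(YC))
    hit=movel([*p,tz],feed=130,threshold=8); s=st("pick hit=%s"%hit)
    set_gripper(50 if wide else 36); s=st("grip")
    movel([*p,tz+3],feed=30)
    return p,tz
def lift(p,z=200): movel([*p,z],feed=200); st("lift")
def place(S,level,lat=-6,j=1.0,tz=15,over=3):
    p=np.array(S)+lat*LY-j*JX
    zt=tz+14+24*level
    move_to([*p,205],Q(YC))
    movel([*p,zt+14 if level==0 else zt+30],feed=180)
    hit=movel([*p,zt-over],feed=25,threshold=7); s=st("place hit=%s target %.1f"%(hit,zt))
    return p,s
E
python3 - <<'E'
from h import *
p,tz=pick([456,-186.0],1)
s=camera("scene"); crop(s["img"],210,110,330,230,5,"j1.png")
lift(p)
s=camera("scene"); crop(s["img"],190,80,330,220,5,"j2.png"); cv2.imwrite("pics/j2f.png",s["img"])
print(proj(s,[[*p,200]]))
E
```

```text
pick hit=False t22.9 [ 454.7 -192.1   15.8] gap80.1 F [ 1.  -0.2  0.6]
grip t23.3 [ 454.8 -192.1   16.6] gap55.8 F [-2.4  0.2  9.6]
lift t24.6 [ 453.8 -191.6  198.8] gap55.6 F [-0.1  0.1 -1.4]
[[253.54744553 170.48248781]]
```

View pics/j1.png

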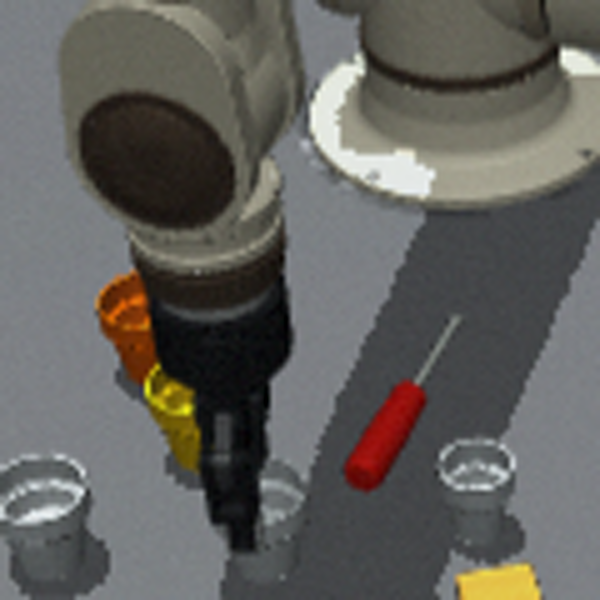

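View pics/j2.png

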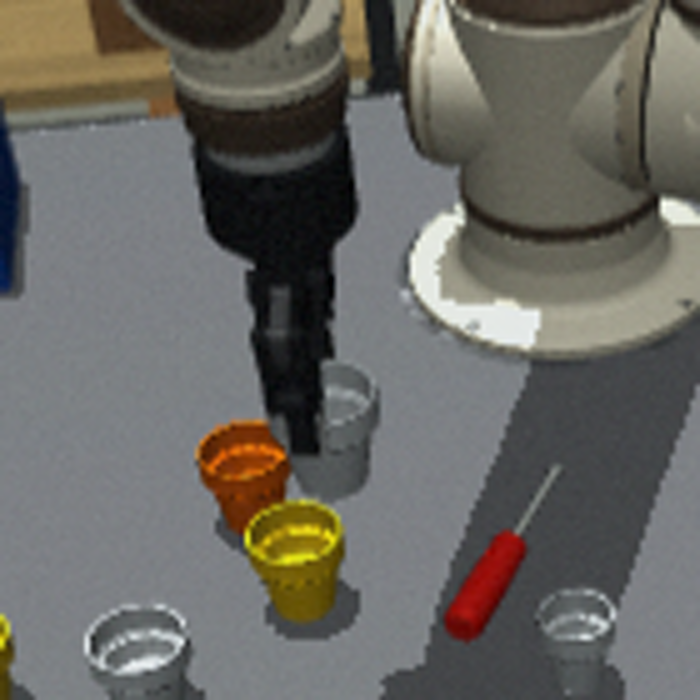

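Run:
```python
from h import *
s=camera("scene"); t=camera("top")
print(s["position"],t["position"],s["orientation"])
print("tip pred",proj(s,[[454.7,-192,16],[454.7,-192,36],[454.7,-192,136]]).round(1))
print("lift pred",proj(s,[[453.8,-191.6,199],[453.8,-191.6,219],[453.8,-191.6,319]]).round(1))
print("cup rim scene",proj(s,[[456,-186,60],[456,-186,0]]).round(1), onz(s,[[261,205]],60))
for n in ("scene","top"): cv2.imwrite(f"pics/k_{n}.png",(s if n=="scene" else t)["img"])
```

```text
[1390.72212418 -159.46790805  927.08610276] [ 372.53746011  -14.46761597 1488.70711194] [0.70187679 0.30498585 0.26499514 0.58662609]
tip pred [[260.8 218.7]
 [260.1 213.9]
 [256.2 188.4]]
lift pred [[253.7 170.7]
 [252.8 164.8]
 [248.  133.5]]
cup rim scene [[261.3 208.1]
 [263.4 222.4]] [[ 442.65633641 -185.83356433   60.        ]]
```

View pics/k_top.png

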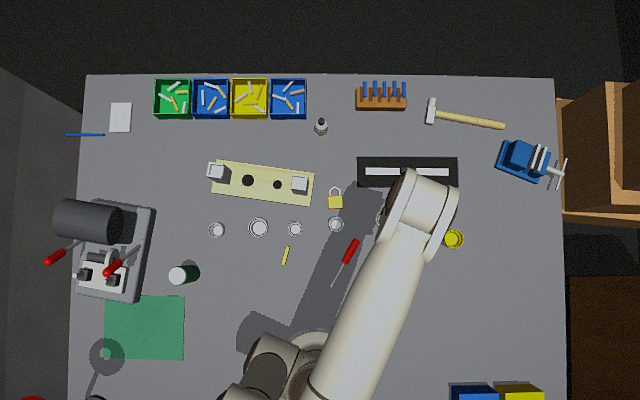

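Run:
```python
from h import *
s=cv2.imread("pics/h_scene.png"); t=cv2.imread("pics/h_top.png")
a=cv2.resize(s[30:170,60:220],None,fx=3,fy=3,interpolation=cv2.INTER_CUBIC)
b=cv2.resize(t[270:400,450:610],None,fx=3,fy=3,interpolation=cv2.INTER_CUBIC)
cv2.imwrite("pics/l.png",np.hstack([a[:390],b]))
c=camera("scene");d=camera("top")
for z in(211,231,284): print(proj(c,[[144.3,-530.7,z]]).round(1),proj(d,[[144.3,-530.7,z]]).round(1))
```

```text
[[138.2 119.5]] [[511.3 334.7]]
[[136.2 113.9]] [[514.3 336. ]]
[[130.8  98.5]] [[522.5 339.6]]
```

View pics/l.png

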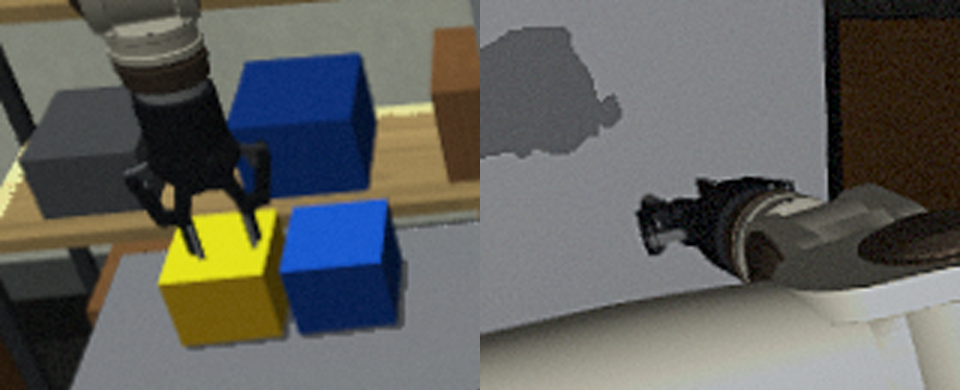

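Run:
```python
from h import *
p=np.array([456,-186.])-6*LY-JX
movel([*p,30],feed=150); print(movel([*p,12],feed=25,threshold=5)); st()
set_gripper(80); movel([*p,150],feed=200)
set_gripper(5)
ims=[]
for k,(P,yaw) in enumerate([((454,-192,200),YC),((454,-192,200),YC-np.pi),((454,-192,200),YC-np.pi/2),((583,176,235),YC),((583,176,235),YC-np.pi)]):
    move_to(list(P),Q(yaw)); st()
    s=camera("scene"); 
    pr=proj(s,[[*P[:2],P[2]+20]])[0]
    x0,y0=(pr-[25,45]).round().astype(int)
    im=cv2.resize(s["img"][y0:y0+65,x0:x0+50],None,fx=6,fy=6,interpolation=cv2.INTER_CUBIC)
    for z in (0,20,100):
        q=proj(s,[[*P[:2],P[2]+z]])[0]; cv2.drawMarker(im,tuple((((q-[x0,y0])+.5)*6).astype(int).tolist()),(0,0,255),0,14,1)
    ims.append(im)
    if k==0: t=camera("top"); cv2.imwrite("pics/m_top.png",t["img"])
W=np.hstack(ims); cv2.imwrite("pics/m.png",cv2.resize(W,None,fx=.53,fy=.53,interpolation=cv2.INTER_AREA))
```

```text
True
 t26.7 [ 454.2 -191.9   16.7] gap55.9 F [-0.4  0.8  5.5]
 t28.9 [ 454.8 -192.3  201.7] gap4.9 F [ 0.2  0.3 -0.4]
 t31.6 [ 454. -192.  200.] gap4.9 F [ 0.2 -0.3 -0.4]
 t35.6 [ 454. -192.  200.] gap5.0 F [ 0.6 -0.9 -0.3]
 t37.1 [583.1 175.1 235.1] gap4.8 F [ 0.7 -0.3 -0.4]
 t39.8 [583.  175.9 235. ] gap4.8 F [-0.2  0.4  0.1]
```

View pics/m.png

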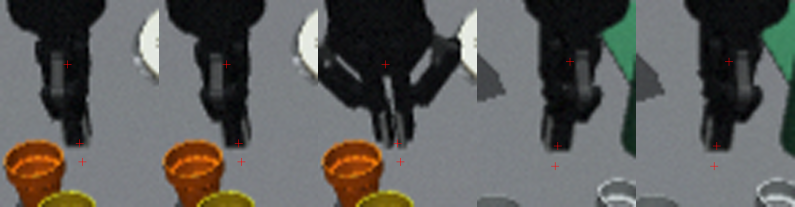

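View pics/m_top.png

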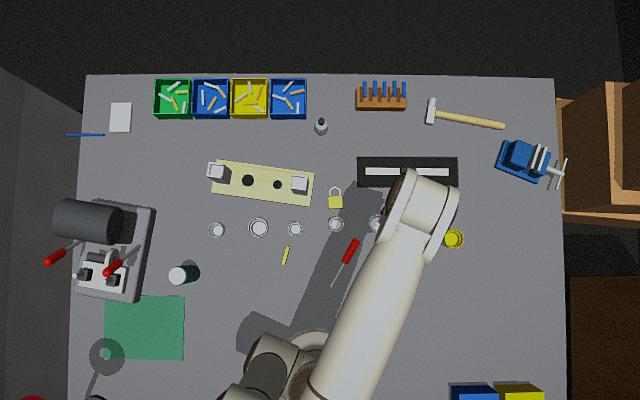

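Run:
```python
from h import *
c=camera("top"); s=camera("scene")
uv,r,P,m=cup(c,(375,222),1); print(uv,r,P.round(1))
print("dpx for x+33", proj(s,[[454,-192,220],[487,-192,220],[454,-182,220]]).round(1))
a=cv2.resize(c["img"][195:260,345:445],None,fx=4,fy=4,interpolation=cv2.INTER_CUBIC)
ci=tuple(((proj(c,[P])[0]-[345,195]+.5)*4).astype(int).tolist()); cv2.circle(a,ci,int(r*4),(0,0,255),1)
b=cv2.resize(s["img"][180:245,200:300],None,fx=4,fy=4,interpolation=cv2.INTER_CUBIC)
for z in (0,42,60):
    rr={0:19,42:30,60:30}[z]
    th=np.linspace(0,2*np.pi,40); q=proj(s,np.c_[P[0]+rr*np.cos(th),P[1]+rr*np.sin(th),np.full(40,z)])
    cv2.polylines(b,[((q-[200,180]+.5)*4).astype(np.int32)],True,(0,0,255),1)
cv2.imwrite("pics/n.png",np.hstack([a,b]))
```

```text
[378.71631432 222.92444992] 10.058319091796875 [ 455.6 -186.1   60. ]
dpx for x+33 [[252.6 164.6]
 [253.3 172.2]
 [256.3 164.2]]
```

View pics/n.png

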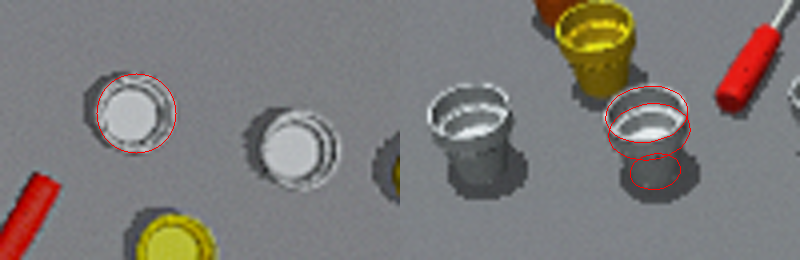

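```bash
sed -i 's/lat=-6,j=1.0/lat=0,j=0.5/' h.py
python3 - <<'E'
from h import *
p,tz=pick([455.6,-186.1],1,tz=19)
s=camera("scene"); crop(s["img"],210,110,330,230,5,"o1.png")
E
```

```text
pick hit=False t43.9 [ 455.6 -186.2   19.8] gap80.3 F [-0.2 -1.2 -0. ]
grip t44.3 [ 455.7 -186.3   20.6] gap56.1 F [-3.3  0.4 10. ]
```

View pics/o1.png

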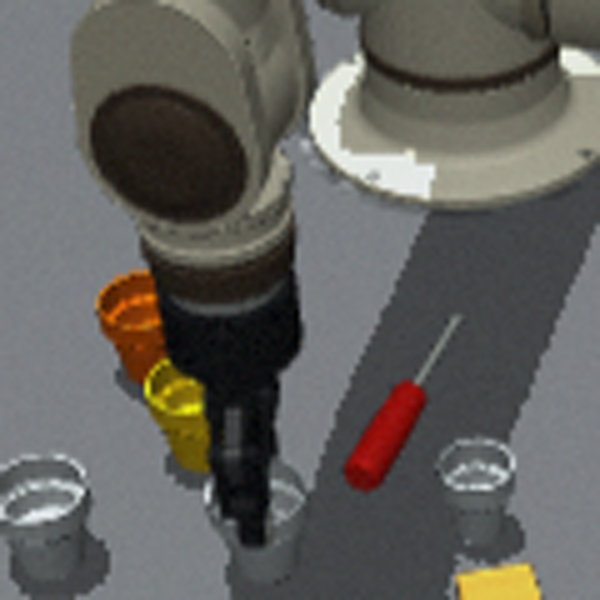

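Run:
```python
from h import *
p=np.array([455.6,-186.1])-.5*JX
lift(p)
move_to([520,60,205],Q(YC))
p,s=place(SW,0,tz=20.5)
c=camera("scene"); crop(c["img"],330,130,460,250,5,"q1.png")
```

```text
lift t45.6 [ 454.7 -185.9  198.8] gap55.8 F [-0.3  0.1 -0.7]
place hit=True target 34.5 t49.0 [590.  226.8  34.8] gap55.8 F [-0.5 -0.4  5.5]
```

View pics/q1.png

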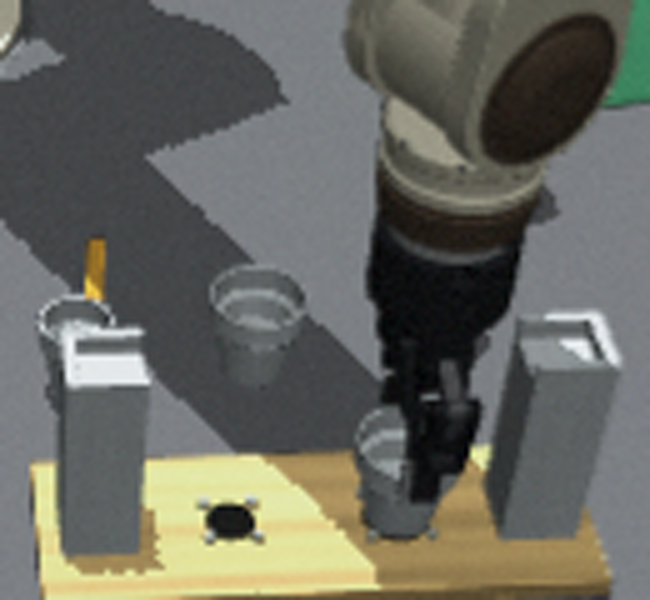

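Run:
```python
from h import *
p=SW-.5*JX
set_gripper(75); movel([*p,205],feed=200)
move_to([438.5,185.8,150],Q(YC)); 
move_to([420,-100,220],Q(YC))
st()
c=camera("top"); s=camera("scene")
crop(c["img"],200,140,330,250,5,"r1.png"); crop(s["img"],330,140,460,260,5,"r2.png")
uv,r,P,m=cup(c,proj(c,[[*SW,74]])[0],1,z0=14); print(uv,r,P)
for u,w in [((420,232),1),((257,227.5),1),((336,223.5),0),((294.5,228.5),0),((215,229.5),0)]:
    uv,r,P,m=cup(c,u,w); print(u,w,uv.round(1),round(r,2),P.round(1))
```

```text
t52.2 [420.5 -99.5 219.7] gap75.0 F [ 0.4  0.4 -0.6]
[244. 177.] 21.743558883666992 [591.82917229 227.90091682  74.        ]
(420, 232) 1 [415.6 228.2] 15.94 [ 440.2 -299.3   60. ]
(257, 227.5) 1 [257.  227.4] 10.2 [438.4 185.9  60. ]
(336, 223.5) 0 [343.8 224. ] 13.21 [451.7 -79.2  56. ]
(294.5, 228.5) 0 [294.6 228.5] 7.84 [436.6  71.2  56. ]
(215, 229.5) 0 [214.9 229.8] 7.75 [429.9 316.5  56. ]
```

View pics/r1.png

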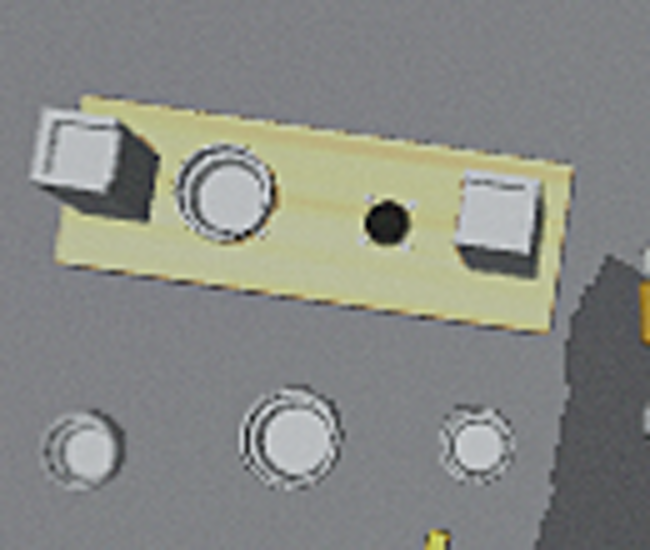

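View pics/r2.png

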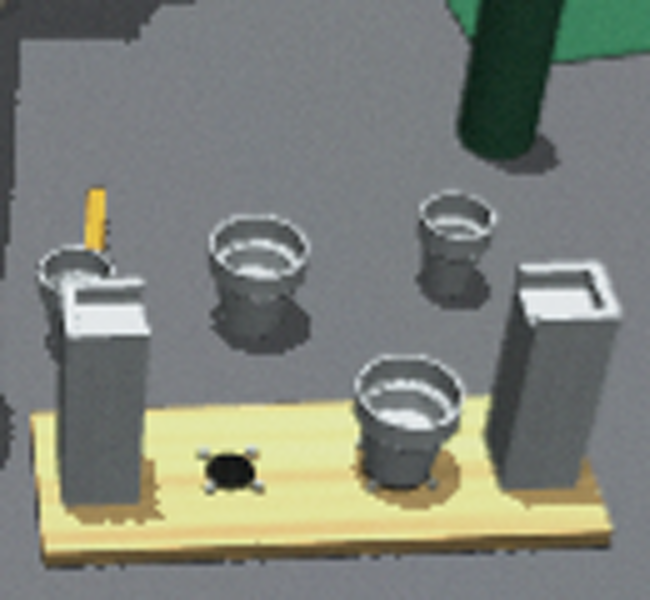

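```bash
cat >> h.py <<'E'
def cyc(P,wide,level,tz,S,via=None):
    p,t=pick(P,wide,tz=tz); z0=read_state()["tcp_pos"][2]
    lift(p)
    if via is not None: move_to([*via,205],Q(YC))
    p,s=place(S,level,tz=tz+1.3)
    c=camera("scene"); 
    set_gripper(75 if wide else 60); movel([*p,205],feed=220); st("rel")
    return c
E
python3 - <<'E'
from h import *
c=cyc([438.5,185.8],1,1,19,SW)
crop(c["img"],330,100,460,250,4,"s1.png")
move_to([420,-60,220],Q(YC))
s=camera("scene"); crop(s["img"],330,140,460,260,4,"s2.png")
E
python3 -c "
import cv2,numpy as np
a=cv2.imread('pics/s1.png');b=cv2.imread('pics/s2.png');h=min(len(a),len(b));cv2.imwrite('pics/s.png',np.hstack([cv2.resize(a,(400,460)),cv2.resize(b,(400,460))]))"
```

```text
pick hit=False t54.8 [438.5 186.   19.8] gap80.1 F [ 0.6 -0.1  0.3]
grip t55.2 [438.6 186.2  20.7] gap56.0 F [-3.4 -0.9 11.3]
lift t56.5 [437.6 185.7 198.8] gap55.8 F [-0.6  0.9 -0.6]
place hit=True target 58.3 t59.0 [589.9 227.1  59.5] gap55.7 F [-0.3  1.4  4.4]
rel t60.2 [589.8 226.6 203.6] gap75.0 F [ 0.1 -0.  -0.3]
```

View pics/s2.png

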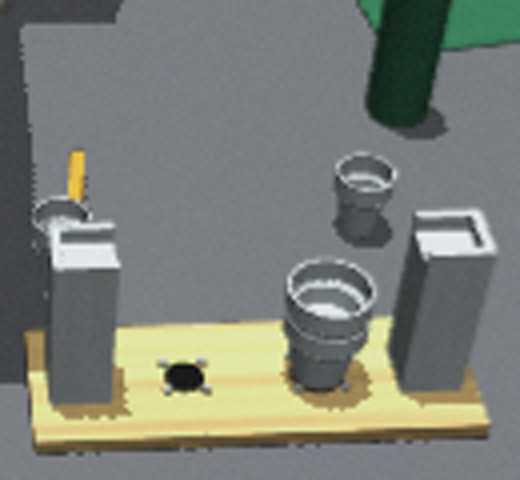

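Second wide cup is nested, two rim bands about 24 mm apart at crop (330,300). On to the third wide cup at (428,-313).

Run:
```python
from h import *
c=cyc([428.5,-313.5],1,2,19,SW,via=[520,40])
crop(c["img"],330,100,460,250,4,"t1.png")
move_to([436.5,71.3,160],Q(YC))
s=camera("scene"); crop(s["img"],330,140,460,260,4,"t2.png")
```

```text
pick hit=False t63.9 [ 428.5 -313.7   19.9] gap79.9 F [ 0.4 -0.5  0.1]
grip t64.3 [ 428.4 -313.9   20.7] gap55.7 F [-1.1  2.1  8.5]
lift t65.6 [ 427.7 -313.2  198.8] gap55.8 F [-0.6 -0.4 -0.8]
place hit=True target 82.3 t69.5 [590.3 226.7  82.8] gap55.9 F [ 0.1 -0.2  5.4]
rel t70.6 [589.9 226.6 203.7] gap74.7 F [-0.1 -0.3 -0. ]
```

View pics/t2.png

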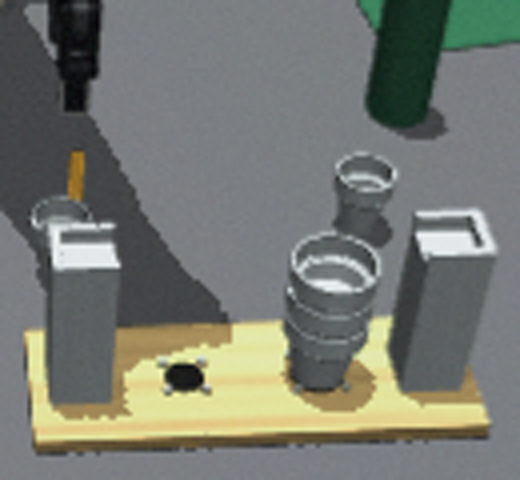

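Run:
```python
from h import *
c=cyc([436.6,71.3],0,0,16,SN)
move_to([452,-56,160],Q(YC))
s=camera("scene"); crop(s["img"],330,140,460,260,4,"u2.png")
```

```text
pick hit=False t73.2 [436.6  71.4  16.8] gap66.1 F [0.6 0.1 0.3]
grip t73.6 [436.6  71.5  17.2] gap41.9 F [-2.1  0.   7.4]
lift t74.9 [435.7  71.3 198.9] gap41.7 F [ 0.8 -0.1 -0.9]
place hit=True target 31.3 t77.1 [577.2 131.7  31.3] gap42.0 F [-0.9 -0.   6.8]
rel t78.4 [576.9 131.6 203.6] gap60.0 F [ 0.4 -0.3 -0.2]
```

View pics/u2.png

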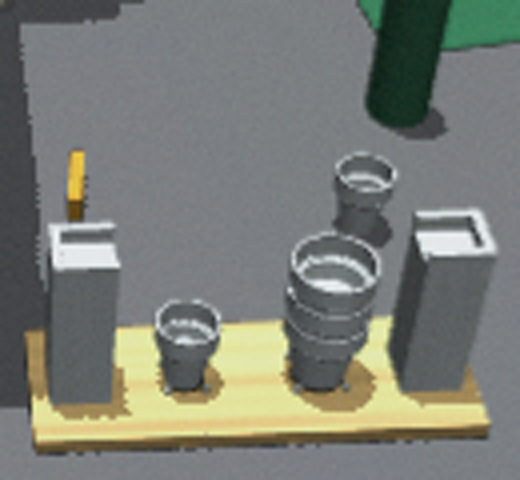

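Run:
```python
from h import *
c=cyc([451.8,-56.1],0,1,16,SN)
move_to([450,240,205],Q(YC))
s=camera("scene"); crop(s["img"],330,140,460,260,4,"v2.png")
c=cyc([430.5,316.5],0,2,16,SN,via=[470,150])
move_to([420,-150,220],Q(YC))
s=camera("scene"); crop(s["img"],330,140,460,260,4,"v3.png"); cv2.imwrite("pics/v4.png",s["img"])
c=camera("top"); crop(c["img"],195,140,475,240,2.8,"v5.png")
```

```text
pick hit=False t81.1 [451.9 -56.1  16.8] gap66.1 F [-1.2 -0.8 -0. ]
grip t81.4 [451.9 -56.1  17.4] gap42.0 F [-1.8 -0.5  8. ]
lift t82.7 [450.9 -56.  198.9] gap42.1 F [ 1.1 -0.2  0.5]
place hit=True target 55.3 t85.5 [577.3 131.6  55.5] gap42.0 F [ 0.3 -0.9  4.7]
rel t86.7 [576.9 131.6 203.7] gap59.7 F [-0.2  0.2  0.1]
pick hit=False t89.4 [430.5 316.8  16.9] gap66.2 F [-0.5  0.6  0.1]
grip t89.7 [430.5 317.1  17.4] gap42.1 F [-2.   0.5  6.5]
lift t91.0 [429.7 316.3 198.8] gap42.1 F [ 0.1 -0.2 -0.2]
place hit=True target 79.3 t94.1 [577.6 131.8  79.4] gap41.9 F [-0.4  0.9  4.7]
rel t95.2 [577.  131.6 203.8] gap59.6 F [-0.6  0.3 -0.1]
```

View pics/v2.png

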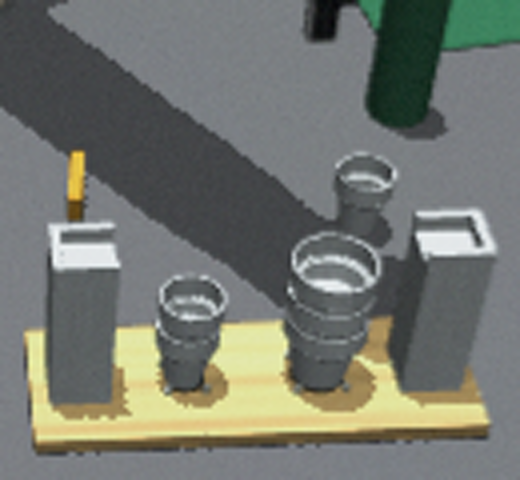

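View pics/v3.png

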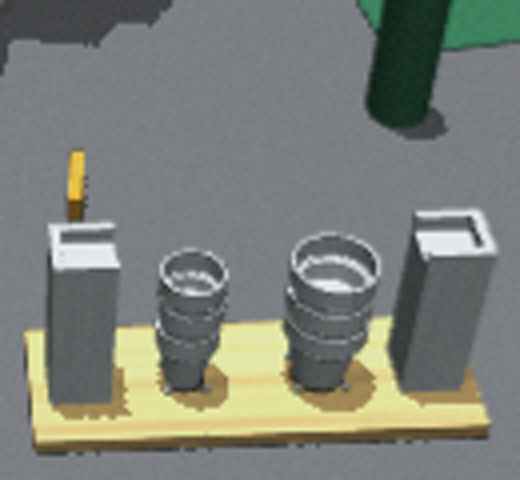

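View pics/v5.png

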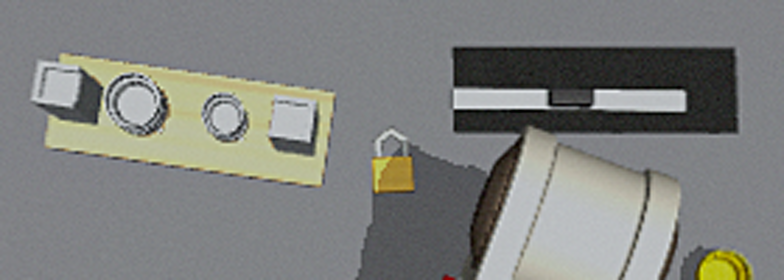

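Run:
```python
from h import *
move_j([-1.307,0.087,0.176,1.66,0,1.571]); 
c=camera("top"); s=camera("scene"); img=c["img"]
m=(img.min(2)>110); mm=np.zeros_like(m); mm[158:186,353:460]=m[158:186,353:460]
n,l,stt,ce=cv2.connectedComponentsWithStats(mm.astype(np.uint8)); 
k=[i for i in range(1,n) if stt[i][4]>30]; print([stt[i].tolist() for i in k])
ys,xs=np.nonzero(np.isin(l,k))
r=cv2.minAreaRect(np.c_[xs,ys].astype(np.float32)); P=onz(c,cv2.boxPoints(r),14); print("bar",P[:,:2].round(1).tolist(),P.mean(0).round(1))
e=P[2]-P[1] if np.linalg.norm(P[2]-P[1])>np.linalg.norm(P[1]-P[0]) else P[1]-P[0]; print("ang",np.degrees(np.arctan2(e[1],e[0])))
sat=img.max(2).astype(int)-img.min(2)
g=(img.min(2)>150)&(sat<30)
for u,q in blobs_in(c,g,(200,150,320,215),40): print("bright",u.round(1),q,onz(c,[u],141)[0].round(1))
print(proj(c,[[584.1+125*.132,179.1+125*.991,147],[584.1-125*.132,179.1-125*.991,147]]).round(1))
crop(img,195,145,475,235,2.8,"w1.png")
# overlay of predicted post top squares
b=cv2.resize(img[150:205,200:320],None,fx=6,fy=6,interpolation=cv2.INTER_CUBIC)
d=cv2.resize(s["img"][180:260,330:460],None,fx=5,fy=5,interpolation=cv2.INTER_CUBIC)
C=np.array([584.1,179.1])
for sg in(1,-1):
  sq=np.array([C+sg*125*LY+a*22*JX+bb*22*LY for a,bb in((1,1),(1,-1),(-1,-1),(-1,1))]); sq=np.c_[sq,np.full(4,147)]
  cv2.polylines(b,[((proj(c,sq)-[200,150]+.5)*6).astype(np.int32)],True,(0,0,255),1)
  cv2.polylines(d,[((proj(s,sq)-[330,180]+.5)*5).astype(np.int32)],True,(0,0,255),1)
cv2.imwrite("pics/w2.png",b);cv2.imwrite("pics/w3.png",d)
st()
```

```text
[[353, 158, 49, 28, 360], [458, 158, 2, 28, 37], [406, 172, 34, 8, 259]]
bar [[665.8, -110.1], [669.8, -453.4], [581.6, -450.9], [578.3, -110.1]] [ 623.9 -281.1   14. ]
ang -89.33537686979004
bright [214.5 169.6] [  6  11  18  17 219] [602.8 304.1 141. ]
bright [242.6 176.1] [ 33  16  19  19 215] [584.1 220.7 141. ]
bright [299.  181.9] [ 91  24  17  17 215] [568.3  55.3 141. ]
bright [275.5 181.7] [70 27 12 11 95] [568.2 123.8 141. ]
[[214.4 170. ]
 [298.9 181.8]]
 t98.3 [ 144.3 -530.5  210.6] gap60.0 F [-0.2  0.2  0.3]
```

View pics/w2.png

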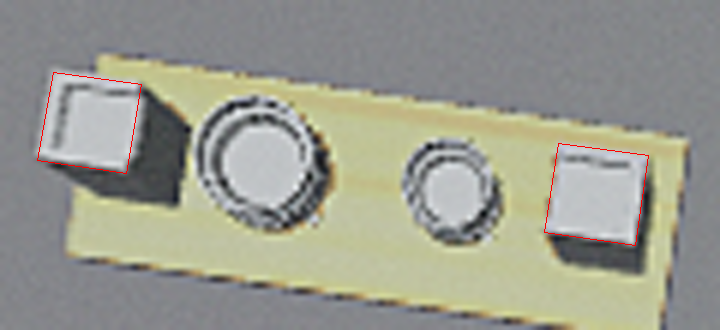

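View pics/w3.png

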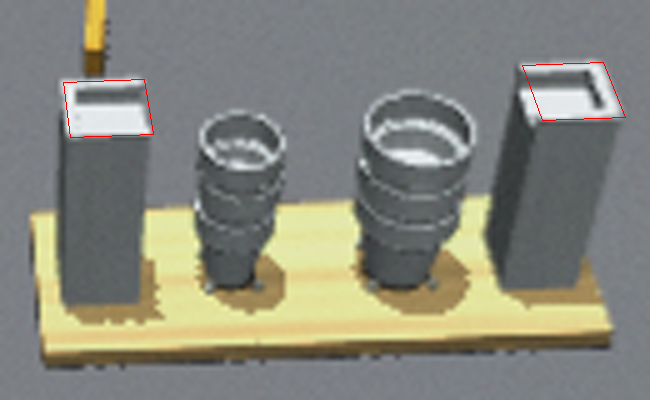

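View pics/w1.png

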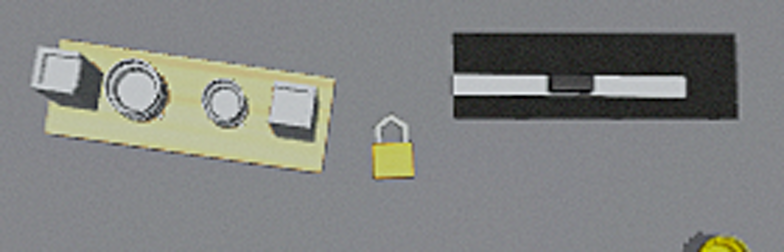

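```bash
cat >> h.py <<'E'
def barmeas(c,box=(340,160,456,184)):
    img=c["img"]; x0,y0,x1,y1=box; sub=img[y0:y1,x0:x1]
    m=(sub.min(2)>150).astype(np.uint8)
    n,l,s,_=cv2.connectedComponentsWithStats(m); k=[i for i in range(1,n) if s[i][4]>60]
    ys,xs=np.nonzero(np.isin(l,k)); r=cv2.minAreaRect(np.c_[xs,ys].astype(np.float32))
    P=onz(c,cv2.boxPoints(r)+[x0,y0],14); e=max((P[1]-P[0],P[2]-P[1]),key=np.linalg.norm)
    return P[:,:2],P[:,:2].mean(0),np.linalg.norm(P[0]-P[1]),np.linalg.norm(P[1]-P[2]),np.degrees(np.arctan2(e[1],e[0]))%180
E
python3 - <<'E'
from h import *
c=camera("top"); print(barmeas(c))
s=camera("scene"); crop(s["img"],150,230,310,310,4.8,"x1.png")
E
```

```text
(array([[ 620.39590677, -122.88266314],
       [ 623.1414206 , -386.86047099],
       [ 600.39861025, -386.34870931],
       [ 597.78023038, -122.87488543]]), array([ 610.429042  , -254.74168222]), np.float64(263.9920848843627), np.float64(22.748567487802944), np.float64(90.59588601334767))
```

View pics/x1.png

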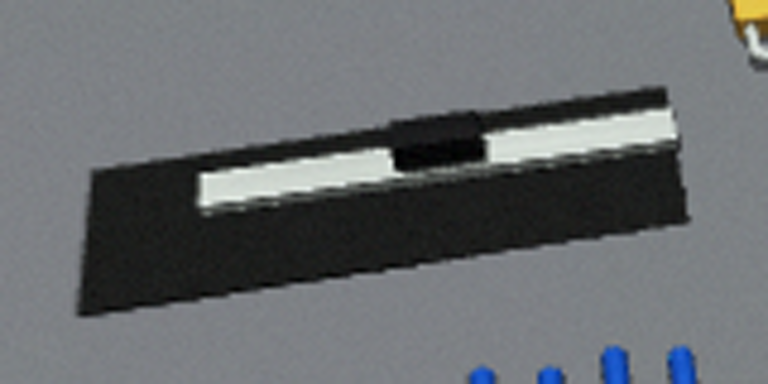

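Run:
```python
from h import *
c=camera("top"); img=c["img"]
g=img.max(2)
for u,q in blobs_in(c,(g>45)&(g<120),(385,165,412,184),30): print(u.round(1),q)
print(onz(c,[[398.4,174.1]],38))
row=g[172:177,350:446].mean(0); print(row.round().astype(int).tolist())
```

```text
[399. 174.] [ 7  6 15  7 78]
[[ 610.97025583 -251.62072764   38.        ]]
[139, 138, 138, 138, 139, 125, 109, 213, 204, 202, 201, 202, 202, 200, 203, 201, 202, 202, 203, 201, 203, 202, 203, 204, 202, 203, 203, 204, 203, 203, 204, 202, 204, 204, 203, 203, 203, 204, 207, 201, 138, 14, 65, 80, 78, 78, 76, 79, 76, 76, 73, 75, 77, 75, 76, 71, 59, 170, 213, 204, 204, 204, 203, 203, 204, 204, 200, 196, 197, 197, 195, 197, 197, 197, 198, 197, 196, 197, 196, 196, 196, 196, 195, 196, 197, 196, 197, 196, 201, 171, 59, 35, 42, 43, 41, 48]
```

Run:
```python
from h import *
Y=np.radians(90.6)
set_gripper(45)
p=[609.7,-254.5]
move_to([*p,150],Q(Y))
print(movel([*p,0.5],feed=120,threshold=8)); st("down")
set_gripper(12); st("grip")
movel([*p,8],feed=30); st()
movel([*p,235],feed=150)
move_to([590,-60,240],Q(np.radians(87)))
C=np.array([584.3,179.3])-.7*JX
move_to([*C,240],Q(YC))
movel([*C,160],feed=120); st("above")
s=camera("scene"); crop(s["img"],330,130,460,260,5,"y1.png")
```

```text
False
down t102.1 [ 610.2 -254.7    1.5] gap44.9 F [-0.6  1.3 -0.7]
grip t102.5 [ 610.3 -254.6    1.4] gap18.3 F [0.5 0.4 5.2]
 t102.9 [ 609.5 -254.4    7.7] gap18.6 F [-0.  -0.2 -4. ]
above t107.1 [584.  179.1 161. ] gap18.3 F [-0.4  1.  -3.1]
```

View pics/y1.png

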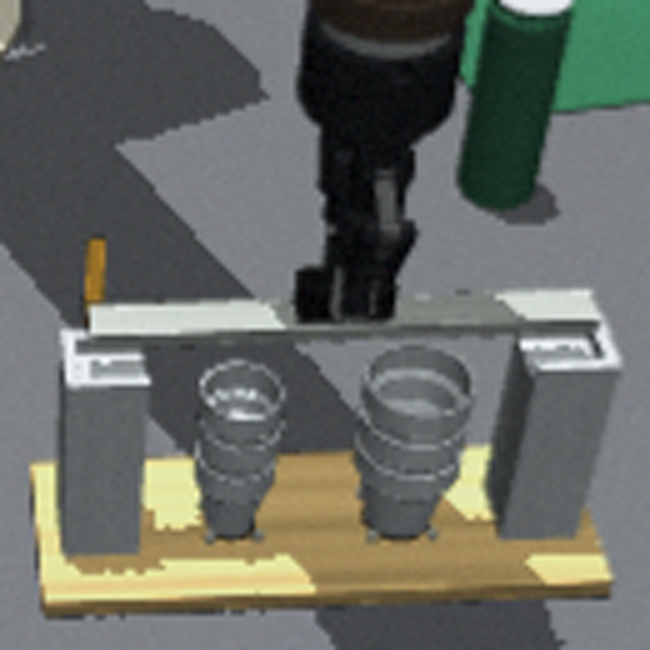

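Run:
```python
from h import *
s=camera("scene"); C=np.array([584.3,179.3])
P=np.array([[*(C+a*12*JX+b*134*LY),172.8] for b in(1,-1) for a in (1,-1)])
q=(proj(s,P)-[330,130]+.5)*5; print(q.round(0).tolist())
im=cv2.resize(s["img"][130:260,330:460],None,fx=5,fy=5,interpolation=cv2.INTER_CUBIC)
for a in q: cv2.drawMarker(im,tuple(a.astype(int).tolist()),(0,0,255),0,14,1)
cv2.imwrite("pics/y2.png",im[260:420])
```

```text
[[605.0, 319.0], [594.0, 289.0], [95.0, 338.0], [91.0, 308.0]]
```

View pics/y2.png

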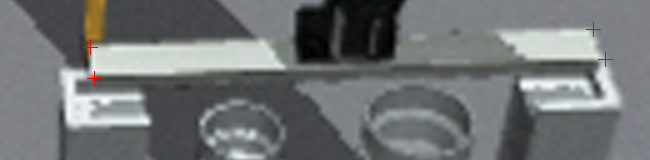

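Run:
```python
from h import *
C=np.array([584.3,179.3])-.7*JX
movel([*C,147],feed=60)
print(movel([*C,127],feed=20,threshold=6)); st("touch")
s=camera("scene"); crop(s["img"],330,130,460,260,5,"z1.png")
```

```text
True
touch t108.3 [583.6 179.4 132.3] gap18.6 F [-0.2 -0.2  3.5]
```

View pics/z1.png

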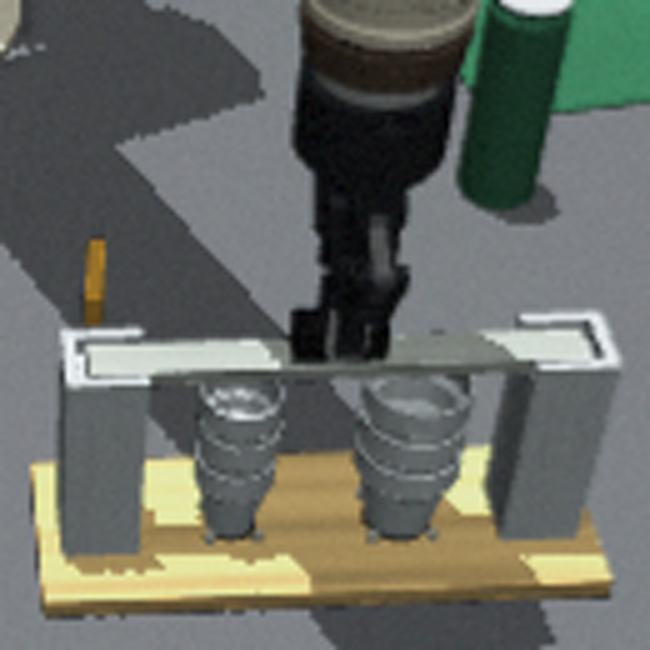

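Seated at TCP height 132.3 (131.7 expected), with both ends down inside the cradles. I'll release and check.

Run:
```python
from h import *
C=np.array([584.3,179.3])-.7*JX
set_gripper(45); st("open")
movel([*C,230],feed=120)
move_to([420,-150,260],Q(YC)); move_j([-1.307,0.087,0.176,1.66,0,1.571]); st()
c=camera("top"); s=camera("scene"); crop(s["img"],330,150,460,260,5,"zz1.png"); crop(c["img"],195,150,325,215,6,"zz2.png"); cv2.imwrite("pics/zz.png",s["img"])
```

```text
open t108.7 [583.  179.2 130.8] gap44.9 F [ 0.  -0.1  0.5]
 t112.8 [ 144.3 -530.6  210.6] gap45.0 F [0.1 0.8 0.3]
```

View pics/zz1.png

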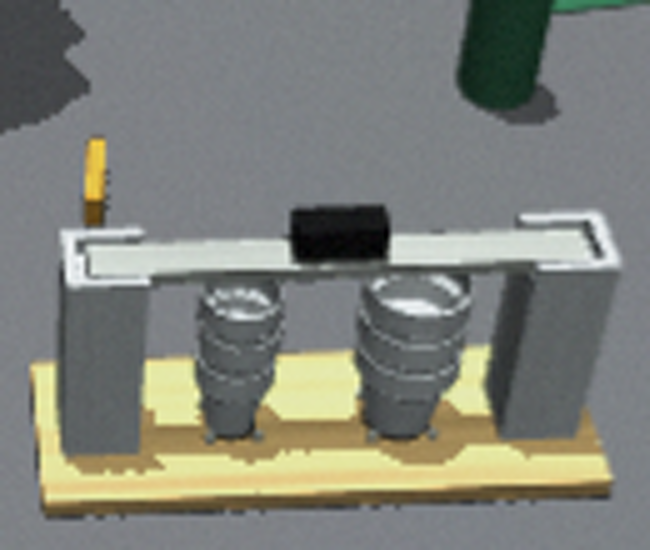

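View pics/zz2.png

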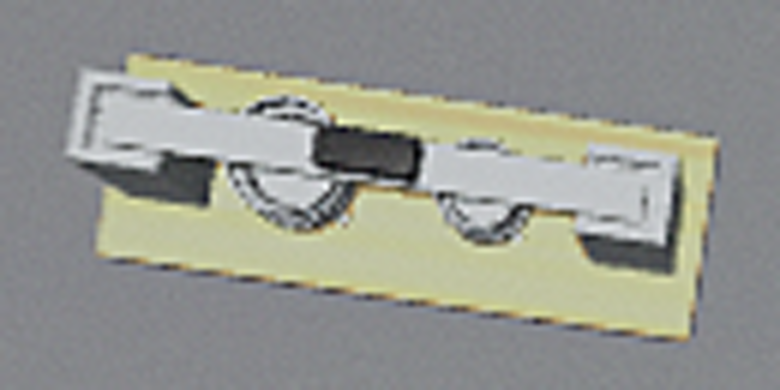

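View pics/zz.png

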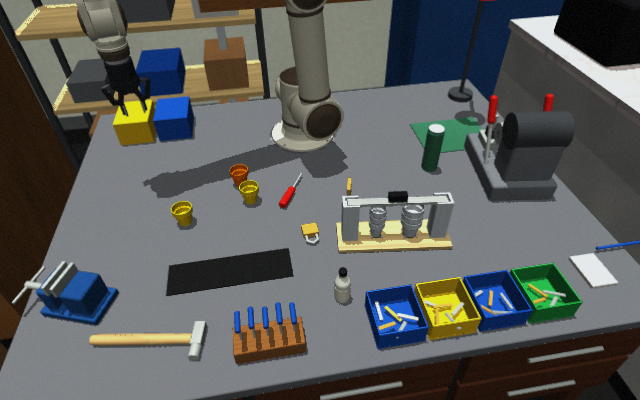

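The bar is home in both cradles (block at crop (340,235)), and both stacks stand upright on their discs. The oil bottle (343,285) and spray can (432,148) are standing, and the robot is well clear.

```bash
python3 -c "
from station import *
print(hand_in())"
```

```text
the job is handed in; nothing more can be done
None
```

I finished the job and handed it in at about 113 s of the 210 s. I laid the bar flat on the mat, nested the three wide and three narrow aluminium cups on their seats, and put the bar back across the posts. The yellow and orange look-alikes were left alone.

**Last checks:**
- **Cups:** each one came down within about 1.2 mm of its expected height. Both cameras show two upright stacks with evenly spaced rims.
- **Bar:** it touched down 0.6 mm from its original height, and both ends look down inside the cradles.
- **Bottle and can:** both are standing, and the robot is clear of everything.

**What went wrong or disagreed:**
- **Fingertip height:** the fingertips sit about 20 mm higher than the reported TCP. The first grasp of the bar closed on nothing above the block, so I measured the difference by touch and corrected for it.
- **First wide cup:** I picked it up off-centre after misreading a sideways offset. I set it back where it stood and gripped it again.
- **Bar shift:** the bar was knocked about 3 cm along the mat while I stacked the cups, so I measured it again before picking it up.
- **Gripper reading:** the reported gap is 2 to 4 mm smaller than the true width of what is held.
- **First wide cup's position:** the top view put its rim about 4 mm from my computed seat position. That is inside the 8 mm limit, and I did not refine it further.

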